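# Refit a sample carousel and set its drive-wheel tensioner

## Robot

A 7-joint arm with a two-finger parallel gripper is mounted at the origin on a cart in front of the work surface, level with it; the furniture and walls round the work are solid. World frame = base frame: x ahead of the robot, y to its left, z up, the work surface at z = 0. Lengths are in mm, angles in rad, forces in N, time in s.
With the tool pointing down it reaches from about 400 to 900 mm from the base axis. Payload 5.5 kg.
Tool frame: the origin (TCP) lies on the mounting face of the last link; the fingertips stand 178 mm ahead of it and the grasp point (between the pads) lies 159 mm ahead of it; x points along the fingers, y is the direction in which the jaws open and shut, and the axes are right-handed (so a half turn about x gives the same grasp; the last joint's range is limited). The gripper opens to 92 mm and grips with 3 to 60 N. Pads are 19 mm wide; open, the fingers measure 130 mm over their backs; the gripper's body (75 mm by 190 mm) begins 47 mm behind the grasp point.
Start: joints at [-0.991, 0.501, -0.427, 1.55, 0.221, 1.138, -0.21], TCP at [202.46, 617.662, 404.729] pointing down, gripper open.
Joint ranges: [-2.88, 2.88], [-0.31, 2.03], [-1.54, 1.56], [0.2, 2.42], [-1.41, 4.55], [0.19, 2.02], [-2.57, 2.57]. Speed limits (rad/s): [2.57, 2.57, 3.14, 3.14, 3.14, 3.14, 3.14].

## Interface

Orientations are given as a 3x3 rotation matrix whose columns are the frame's x, y, z axes.
In Python, from workcell import telemetry, eyes, ctrl gives the robot as it stands. The module is installed in compiled form; this text tells all that it offers.
- The arm moves only by the shell command python3 -m inch 'ROWS'. ROWS is JSON, a list that holds one entry, the list of rows, each a list of 7 numbers: the shift along the tool's x, y, z in m, then the turn, a rotation vector about the tool's x, y, z in rad, then the opening, from 0 (shut) to 1 (fully open). A call has 1 to 20 rows; each row is the pose to reach, as a shift and turn from the pose commanded when the call began, along the tool's axes at that moment; what a row does not reach only later rows make up. A row lasts 1/8 s, in which the tool goes at most 62.5 mm and 10.7 degrees, less where a joint would pass 70% of its speed; a pose out of reach is approached as far as the arm can. A call with a gripper value outside its range is refused whole. The fingers move at their own pace and stop on an object; the grip force is fixed at half the most. Time passes only in rows, so rows that repeat a pose let the fingers close. It gives the time, the measured TCP pose, the force and the opening at its end, in the units of the state.
- telemetry.sense(): the state, without advancing time (a new reading comes with each control period).
- eyes.get_image(name): name is "side" or "top" or "wrist"; returns a dict with "image" (384x512x3 uint8, red, green, blue), "vfov" (degrees; the focal length in pixels is half the picture's height over the tangent of half this angle, whatever the lens; pixels are square), "cx", "cy" (the principal point, pixels), "R" (3x3) and "t" (3): a world point X has camera coordinates R X + t; the wrist camera has in their place "tool_from_camera" (4x4, takes a point from camera to tool coordinates, whose origin is the TCP and whose axes are the tool frame's). Camera axes: x right, y down, z forward; pixel columns grow to the right and rows downward; lengths in mm; the calibration is good to about 2 mm. The wrist camera is an equidistant fisheye: a pixel r from the principal point sees the ray r / f radians off the axis. A picture is of the moment at which its call begins: read the wrist's pose just before it. There is no depth.
- ctrl.hand_in(): hands the job in, once; it reports no verdict.
Trained networks look in a picture, given as the dict that the camera call returned (one of the last four; its "shot" number tells which), for a name from the list of things; names that differ only in an ending like _2 or _b are one class to them, and where a whole thing is asked for, a point or a joint stands for the part that bears it (a point fixed in the world has none). Each returns a list of dicts, best first, with "score" (0 to 1); they miss things now and then, are a little off and sometimes report something else, mostly with a low value. They report only what shows in the picture. A call takes as long as a camera call.
- eyes.outline_of(picture, label): "region" (384x512 bool, what is visible of it) and "position" ([column, row] in pixels, amid what is visible of it).
The state is a dict: "time_s": time; "joint_pos": joint angles; "dq": joint speeds; "joint_torque": joint torques, N m; "tool_pos": TCP position; "ee_rot": TCP orientation; "ft_force": force on the tool from outside, world axes, zero at the start; "wrist_torque": the same for the moment, N m; "opening": finger opening in mm.
Only numpy, scipy, OpenCV 4.12 (cv2) and the standard library are available. Lean on these libraries where they do the work, as an engineer would, in place of code of your own. Each camera call takes 0.05 s, during which the arm holds its last target.

## Task

Put the blue sample carousel back on the drive unit: lift it by its T-handle and seat it fully home and level on the hub, over the two drive pegs. Then swing the tensioner lever by its black knob so that the rubber drive wheel comes up against the carousel's rim, and keep going until the orange pointer stands in the green band of the spring scale (about 20 degrees), never letting it run into the red; let go and leave it so. Do not disturb the jar, bottle and timer nearby.

Things in the scene. Friction and masses are not known exactly. Their poses are not given: they have to be found in the camera images.
- carousel: Loose sample carousel, 0.4 kg. Origin: centre of its underside, z up. Grey block 112 x 112 x 14 mm, on it a blue disc (diameter 170, at 14 to 24 mm), 12 fixed amber vials on a 67 mm radius (tops at 62 mm), T-handle in the middle (top at 101 mm). Underside: two sockets 13.5 mm wide, 14 mm deep, on its y axis 38 mm either side of the centre; fits the pegs either way round (half a turn).
- carousel_handle (a point): Centre of the black T-handle bar, 90 mm above the carousel's underside. The bar is 64 mm long along the carousel's y (in line with the two sockets), 16 mm wide along its x, 22 mm high. Grip it across the 16 mm from above; fingertips 64 mm or more above the underside pass over the vials.
- hub_seat (a point): Centre of the hub's flat top (diameter 104 mm), 46 mm above the bench, on the white drive unit (210 x 300 mm, 36 mm high). Two brass pegs stand on the hub's y axis 38 mm either side: diameter 10, 11.5 mm tall, upper half tapered. The hub turns with light friction. The carousel is home when its origin is at this point, its y axis parallel to the hub's.
- lever_pivot (a point): Point on the upright pivot axis of the tensioner, at the height of the lever knob's top. Lever and wheel arm both turn about this axis; a black motor can stands on it (diameter 50 mm, top 90 mm above the bench).
- lever_knob (a point): Centre of the top of the tensioner lever's black upright knob: diameter 22 mm, from 54 to 106 mm above the bench, 135 mm from the pivot axis. Moved in a level arc about the pivot, counter-clockwise seen from above (away from the robot and to its right).
- tension_lever (a joint): Lever angle, rad, 0 to 1.25, growing counter-clockwise seen from above, which brings the drive wheel to the carousel. Friction (0.75 N m, some 6 N at the knob) holds it wherever it is left. With the carousel seated the wheel meets the rim at about 0.49; beyond that each rad of lever adds about one rad of scale reading.
- wheel_arm (a joint): Scale reading: deflection, rad, of the sprung wheel arm and its orange pointer relative to the lever, which carries the scale; 0 when the wheel touches nothing, at most 0.72. Ticks each 5 degrees. White from 0, green 17 to 23 degrees (0.297 to 0.401), white, red from 29 degrees (0.506). Spring 0.7 N m/rad, 0.1 N m preload; about 3.5 N at the wheel in the green.
- drive_wheel (a point): Centre of the black rubber drive wheel (diameter 44 mm, 18 mm high), at the end of the aluminium wheel arm, 100 mm from the pivot. It bears on the rim of the carousel's blue disc.
- pot_agar: White jar with red lid, diameter 62, 97 mm tall, a bystander. Origin: centre of its underside.
- bottle_stock: Clear bottle with orange cap, diameter 60, 123 mm tall, a bystander. Origin: centre of its underside.
- timer_b: Blue timer, 62 x 62 x 18 mm, a bystander lying flat. Origin: centre of its underside.

How it is judged:
By the outcome, as a careful person would: the job done as asked, in the order asked, and still so for the second after the job is handed in, with the robot touching nothing.
It also fails if it takes over 61 s, if anything falls off the work surface, if the arm or the gripper's body presses on something with over 40 N, if the wrist force passes 120 N, or if a joint passes its speed limit or range.

## Working session

There is one attempt and no reset: what is moved stays moved. The work goes in short steps, Python scripts to look and compute and a shell command to move; the robot and the scene stay as the last step left them, time stands still between calls to the robot, and variables do not carry over. Pictures are saved under pics/ and viewed, and the job is handed in when it is done.

```bash
mkdir -p pics; cat > h.py <<'E'
import numpy as np, cv2
from workcell import telemetry, eyes, ctrl
def shot(n,tag):
    s=telemetry.sense(); p=eyes.get_image(n)
    cv2.imwrite(f'pics/{tag}.png',cv2.cvtColor(p['image'],cv2.COLOR_RGB2BGR)); return s,p
def ray(p,uv,s=None):
    f=p['image'].shape[0]/2/np.tan(np.radians(p['vfov'])/2)
    d=np.array([uv[0]-p['cx'],uv[1]-p['cy']],float)
    if 'R' in p:
        R=np.array(p['R']);t=np.array(p['t'])
        return -R.T@t, R.T@np.array([d[0]/f,d[1]/f,1])
    r=np.hypot(*d);th=r/f
    v=np.array([*(d/max(r,1e-9)*np.sin(th)),np.cos(th)])
    T=np.array(p['tool_from_camera']);E=np.array(s['ee_rot'])
    return np.array(s['tool_pos'])+E@T[:3,3], E@T[:3,:3]@v
def at(p,uv,z,s=None):
    o,d=ray(p,uv,s); return o+d*(z-o[2])/d[2]
def proj(p,X,s=None):
    f=p['image'].shape[0]/2/np.tan(np.radians(p['vfov'])/2)
    X=np.array(X,float)
    if 'R' in p:
        c=np.array(p['R'])@X+np.array(p['t']); return np.array([p['cx']+f*c[0]/c[2],p['cy']+f*c[1]/c[2]])
    T=np.array(p['tool_from_camera']);E=np.array(s['ee_rot'])
    c=T[:3,:3].T@(E.T@(X-np.array(s['tool_pos']))-T[:3,3])
    th=np.arctan2(np.hypot(c[0],c[1]),c[2]);ph=np.arctan2(c[1],c[0])
    return np.array([p['cx']+f*th*np.cos(ph),p['cy']+f*th*np.sin(ph)])
E
python3 - <<'E'
from h import *
for n in ['top','side','wrist']:
    s,p=shot(n,n+'0')
    print(n,p['vfov'],p['cx'],p['cy'])
    if 'R' in p: print('cam at',ray(p,(256,192))[0].round())
    else: print(p['tool_from_camera'])
    for l in ['carousel','carousel_handle','hub_seat','lever_knob','lever_pivot','drive_wheel','tension_lever','wheel_arm','pot_agar','bottle_stock','timer_b']:
        try:
            for o in eyes.outline_of(p,l)[:2]: print(l,round(o['score'],2),np.round(o['position']),o['region'].sum())
        except Exception as e: print(l,e)
print({k:np.round(v,3).tolist() for k,v in s.items()})
E
```

```text
top 51.14768265236728 257.170485557858 194.96961542130603
cam at [ 347.  -53. 1271.]
carousel 0.96 [312. 223.] 2331
carousel_handle 0.9 [314. 221.] 2208
hub_seat 0.89 [151. 194.] 931
lever_knob 0.85 [187. 196.] 1363
lever_pivot 0.82 [188. 194.] 1341
drive_wheel 0.7 [313. 224.] 2318
drive_wheel 0.65 [187. 177.] 684
tension_lever 0.71 [186. 194.] 1445
wheel_arm 0.89 [188. 178.] 571
pot_agar 0.94 [295. 148.] 384
bottle_stock 0.69 [342. 151.] 416
bottle_stock 0.34 [295. 146.] 411
timer_b 0.62 [274. 250.] 396
timer_b 0.46 [343. 150.] 403
side 52.09431281750049 249.39756063603173 179.58057897930973
cam at [ 451. -929.  590.]
carousel 0.88 [210. 254.] 3710
carousel_handle 0.91 [210. 252.] 3817
hub_seat 0.71 [234. 145.] 359
lever_knob 0.84 [240. 163.] 1296
lever_knob 0.3 [331. 270.] 1543
lever_pivot 0.82 [242. 164.] 1362
drive_wheel 0.97 [255. 158.] 576
tension_lever 0.98 [240. 162.] 1216
wheel_arm 0.8 [256. 159.] 605
pot_agar 0.92 [313. 226.] 1119
bottle_stock 0.76 [330. 270.] 1616
timer_b 0.9 [176. 224.] 438
timer_b 0.72 [212. 253.] 3782
wrist 65.70646984690485 252.1937460849726 192.26702425350516
[[-1.28295400e-04 -2.65259400e-01  9.64177076e-01  2.15324592e+01]
 [ 9.99999367e-01  1.04335678e-03  4.20104898e-04 -1.40644676e+00]
 [-1.11741746e-03  9.64176520e-01  2.65259098e-01 -7.18871124e+01]
 [ 0.00000000e+00  0.00000000e+00  0.00000000e+00  1.00000000e+00]]
carousel 0.49 [  0. 371.] 53
carousel_handle 0.58 [  0. 371.] 43
{'time_s': 1.2, 'joint_pos': [-0.991, 0.501, -0.427, 1.55, 0.221, 1.138, -0.21], 'dq': [0.001, -0.002, -0.001, 0.0, -0.0, -0.002, 0.001], 'joint_torque': [-0.0, -56.645, -5.811, -27.951, -0.067, 0.02, 0.0], 'tool_pos': [202.455, 617.663, 404.723], 'ee_rot': [[-0.0, 0.311, 0.95], [0.0, 0.95, -0.311], [-1.0, 0.0, -0.0]], 'ft_force': [-0.03, 0.415, 0.507], 'wrist_torque': [0.028, -0.004, -0.012], 'opening': 91.966}
```

```bash
python3 - <<'E'
import cv2
a=cv2.imread('pics/top0.png');cv2.imwrite('pics/top0c.png',cv2.resize(a[100:290,100:370],None,fx=2.9,fy=2.9,interpolation=cv2.INTER_CUBIC))
a=cv2.imread('pics/side0.png');cv2.imwrite('pics/side0c.png',cv2.resize(a[110:330,130:380],None,fx=2.7,fy=2.7,interpolation=cv2.INTER_CUBIC))
E
```

```text
(no output)
```

View pics/top0c.png

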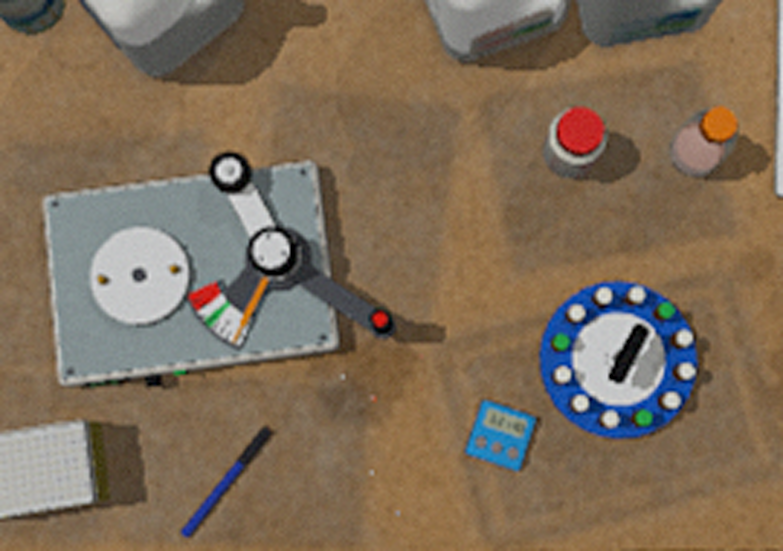

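View pics/side0c.png

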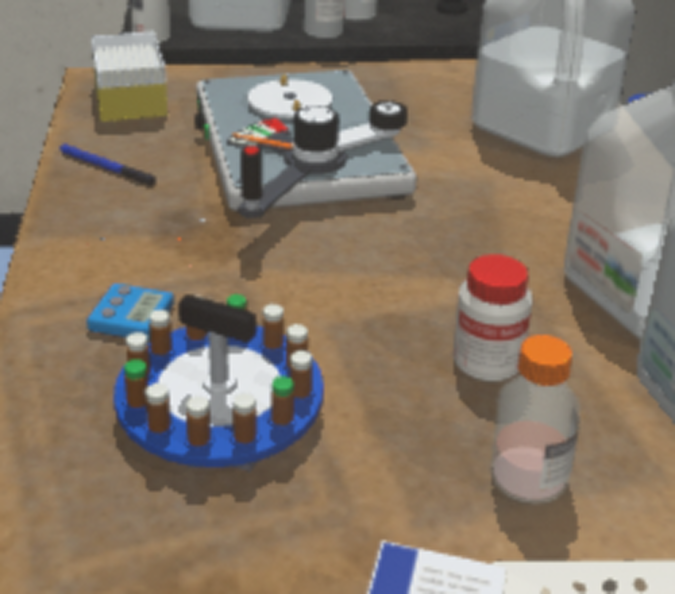

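View pics/top0.png

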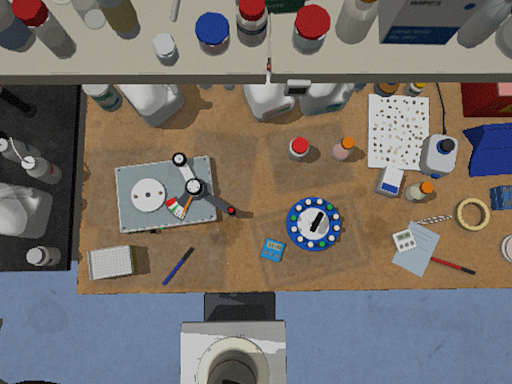

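```bash
python3 - <<'E'
from h import *
s,p=shot('top','t1')
print(np.round(p['R'],3))
for X in [(0,0,0),(202,617,400),(202,617,200),(0,0,400),(400,0,0),(400,300,0)]: print(X,proj(p,X).round())
def tc(u,v): return (100+u/2.9,100+v/2.9)
for n,uv,z in [('hub',(139.5,275),46),('pegL',(104,280),57.5),('pegR',(175,268),57.5),('knob',(380,320),106),('canTop',(271,250),90),('wheel',(230,172),60),('h1',(640,329),101),('h2',(617,379),101),('disc',(619,359),24)]: print(n,at(p,tc(*uv),z).round(1))
q=shot('side','s1')[1]
def sc(u,v): return (130+u/2.7,110+v/2.7)
for n,uv,z in [('hub',(290,98),46),('pegL',(284,78),57.5),('pegR',(297,103),57.5),('knob',(252,150),106),('canTop',(316,117),90),('h1',(184,305),101),('h2',(252,320),101)]: print(n,at(q,sc(*uv),z).round(1))
E
```

```text
[[-0.012 -1.     0.021]
 [-0.988  0.009 -0.151]
 [ 0.151 -0.022 -0.988]]
(0, 0, 0) [232. 374.]
(202, 617, 400) [-77. 332.]
(202, 617, 200) [-14. 317.]
(0, 0, 400) [224. 431.]
(400, 0, 0) [232. 239.]
(400, 300, 0) [136. 240.]
hub [537.2 254.2  46. ]
pegL [530.4 288.2  57.5]
pegR [542.5 214.5  57.5]
knob [479.8  -2.7 106. ]
canTop [555.1 109.6  90. ]
wheel [644.9 158.2  60. ]
h1 [ 468.6 -265.7  101. ]
h2 [ 418.3 -240.7  101. ]
disc [ 444.5 -255.9   24. ]
hub [539.1 255.3  46. ]
pegL [534.  290.3  57.5]
pegR [544.6 215.7  57.5]
knob [483.2   3.7 106. ]
canTop [556.8 108.8  90. ]
h1 [ 420.3 -246.5  101. ]
h2 [ 472.4 -269.5  101. ]
```

View pics/wrist0.png

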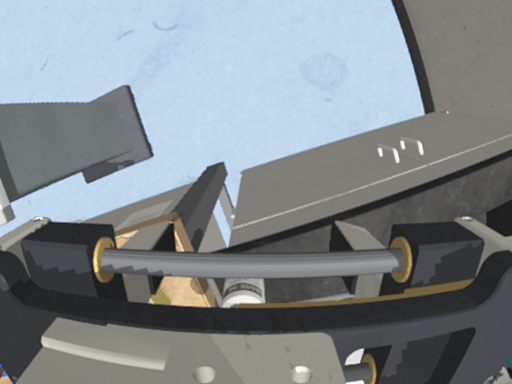

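```bash
python3 -m inch '[[[0,-0.225,0.481,0,0,0,1],[0,-0.225,0.481,0,0,0,1],[0,-0.225,0.481,0,0,0,1],[0,-0.225,0.481,0,0,0,1],[0,-0.225,0.481,0,0,0,1],[0,-0.225,0.481,0,0,0,1],[0,-0.225,0.481,0,0,0,1],[0,-0.225,0.481,0,0,0,1],[0,-0.225,0.481,0,0,0,1],[0,-0.225,0.481,0,0,0,1],[0,-0.225,0.481,0,0,0,1],[0,-0.225,0.481,0,0,0,1],[0,-0.225,0.481,0,0,0,1],[0,-0.225,0.481,0,0,0,1]]]'; python3 - <<'E'
from h import *
s,p=shot('wrist','w1')
import pickle;pickle.dump((s,p),open('w1.pkl','wb'))
print(s['time_s'],s['tool_pos'],s['joint_pos'])
cv2.imwrite('pics/w1b.png',cv2.resize(cv2.cvtColor(p['image'],cv2.COLOR_RGB2BGR),None,fx=1.5,fy=1.5,interpolation=cv2.INTER_CUBIC))
print(proj(p,(538,254.7,46),s),proj(p,(532,289.2,57.5),s),proj(p,(543.5,215,57.5),s))
E
```

```text
time_s: 3.65
tool_pos: [589.0, 254.7, 404.9]
ee_rot: [[0.0, 0.31, 0.951], [0.0, 0.951, -0.31], [-1.0, 0.0, 0.0]]
ft_force: [0.7, -0.7, 0.8]
opening: 91.5
3.65 [588.98205043 254.72507395 404.85424587] [-0.24953576  0.46617164 -0.27488447  1.57697709  0.13608101  1.11716885
  0.69903856]
[239.31688729 133.07291165] [267.29578897 118.91637855] [206.57383005 149.91434912]
```

View pics/w1b.png

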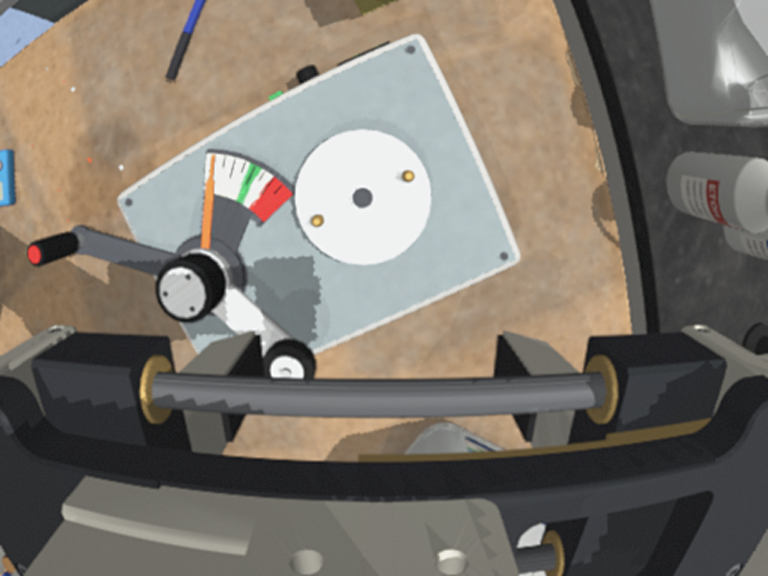

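```bash
python3 - <<'E'
from h import *
import pickle
s,p=pickle.load(open('w1.pkl','rb'))
im=p['image'].astype(int)
# brass pegs: yellow
R,G,B=im[...,0],im[...,1],im[...,2]
m=((R-B>60)&(R>110)).astype(np.uint8); m[:80]=0;m[170:]=0;m[:,:195]=0;m[:,290:]=0
n,l,st,c=cv2.connectedComponentsWithStats(m)
print(c[1:],st[1:])
w=((im.min(2)>205)).astype(np.uint8); n,l,st,c=cv2.connectedComponentsWithStats(w)
i=l[115,240]; cs,_=cv2.findContours((l==i).astype(np.uint8),0,1)
ct=max(cs,key=len)[:,0,:].astype(float)
P=np.array([at(p,u,46,s)[:2] for u in ct]); A=np.c_[2*P,np.ones(len(P))]; x=np.linalg.lstsq(A,(P**2).sum(1),rcond=None)[0]
print('hub circ',x[:2],np.sqrt(x[2]+x[:2]@x[:2]))
a=[at(p,np.array(u)/1.5-0.17,z,s) for u,z in [((362.5,197.5),46),((408,176),57.5),((317,220.5),57.5),((36,253.5),106),((189,287.5),90)]]
print(np.round(a,1)); d=a[1]-a[2]; print(np.hypot(*d[:2]),np.degrees(np.arctan2(d[1],d[0])),(a[1]+a[2])/2)
print(np.hypot(*(a[3]-a[4])[:2]),np.degrees(np.arctan2(*(a[3]-a[4])[[1,0]])))
for u in c[1:]: pass
E
```

```text
[[272.         116.82857143]
 [211.10526316 146.78947368]] [[269 114   7   7  35]
 [208 144   7   7  38]]
hub circ [537.06590762 257.63676237] 51.13193123857181
[[537.1 257.6  46. ]
 [531.6 294.5  57.5]
 [541.9 221.   57.5]
 [481.5   3.3 106. ]
 [553.6 120.3  90. ]]
74.17783241269986 97.94996654554663 [536.77706537 257.75927939  57.5       ]
137.4403278378763 -121.6497373303336
```

```bash
python3 -m inch '[[[0,-0.05,-0.032,1.108,0,0,1],[0,-0.05,-0.032,1.108,0,0,1],[0,-0.05,-0.032,1.108,0,0,1],[0,-0.05,-0.032,1.108,0,0,1],[0,-0.05,-0.032,1.108,0,0,1],[0,-0.05,-0.032,1.108,0,0,1],[0,-0.05,-0.032,1.108,0,0,1],[0,-0.05,-0.032,1.108,0,0,1],[0,-0.05,-0.032,1.108,0,0,1]]]'; python3 - <<'E'
from h import *
s,p=shot('wrist','w2')
import pickle;pickle.dump((s,p),open('w2.pkl','wb'))
print(s['joint_pos'])
cv2.imwrite('pics/w2b.png',cv2.resize(cv2.cvtColor(p['image'],cv2.COLOR_RGB2BGR),None,fx=1.5,fy=1.5,interpolation=cv2.INTER_CUBIC))
im=p['image'].astype(int)
c0=proj(p,(537,257,46),s).round().astype(int);print(c0)
R,G,B=im[...,0],im[...,1],im[...,2]
m=((R-B>60)&(R>110)).astype(np.uint8)
mm=np.zeros_like(m);cv2.circle(mm,tuple(int(v) for v in c0),42,1,-1); m&=mm
n,l,st,c=cv2.connectedComponentsWithStats(m);print(c[1:],st[1:,4])
w=((im.min(2)>205)).astype(np.uint8); n,l,st,_=cv2.connectedComponentsWithStats(w)
i=l[c0[1]+10,c0[0]]; ct=max(cv2.findContours((l==i).astype(np.uint8),0,1)[0],key=len)[:,0,:].astype(float)
P=np.array([at(p,u,46,s)[:2] for u in ct]); A=np.c_[2*P,np.ones(len(P))]; x=np.linalg.lstsq(A,(P**2).sum(1),rcond=None)[0]
print('hub circ',x[:2],np.sqrt(x[2]+x[:2]@x[:2]))
b=[at(p,u,57,s) for u in c[1:3]];d=b[0]-b[1];print(b,np.hypot(*d[:2]),np.degrees(np.arctan2(d[1],d[0])),(b[0]+b[1])/2)
E
```

```text
time_s: 4.82
tool_pos: [543.5, 216.5, 404.7]
ee_rot: [[-0.0, 0.989, 0.147], [0.0, 0.147, -0.989], [-1.0, -0.0, -0.0]]
ft_force: [0.3, -0.4, 0.3]
opening: 91.8
[-0.36130748  0.35353506 -0.08010389  1.72943052  0.03166671  1.05989843
 -0.3040228 ]
[253 138]
[[253.28125    104.1875    ]
 [252.61111111 171.13888889]] [32 36]
hub circ [537.18166999 257.69514417] 50.89732860250815
[array([531.77683592, 295.06043645,  57.        ]), array([542.10899476, 221.48046938,  57.        ])] 74.30185099339042 97.99325637996857 [536.94291534 258.27045291  57.        ]
```

View pics/w2b.png

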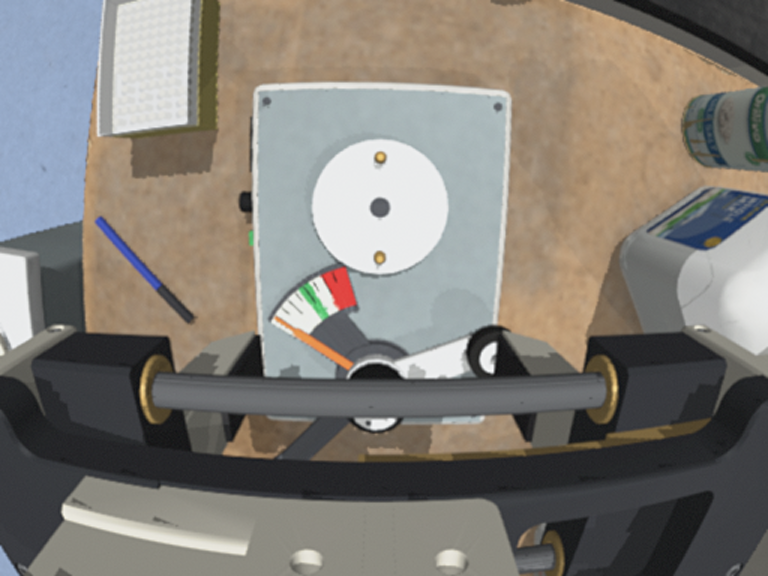

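```bash
python3 -m inch '[[[0,-0.134,0.475,-0.979,0,0,1],[0,-0.134,0.475,-0.979,0,0,1],[0,-0.134,0.475,-0.979,0,0,1],[0,-0.134,0.475,-0.979,0,0,1],[0,-0.134,0.475,-0.979,0,0,1],[0,-0.134,0.475,-0.979,0,0,1],[0,-0.134,0.475,-0.979,0,0,1],[0,-0.134,0.475,-0.979,0,0,1],[0,-0.134,0.475,-0.979,0,0,1],[0,-0.134,0.475,-0.979,0,0,1],[0,-0.134,0.475,-0.979,0,0,1],[0,-0.134,0.475,-0.979,0,0,1],[0,-0.134,0.475,-0.979,0,0,1]]]'; python3 - <<'E'
from h import *
s,p=shot('wrist','w3')
import pickle;pickle.dump((s,p),open('w3.pkl','wb'))
print(s['joint_pos'])
cv2.imwrite('pics/w3b.png',cv2.resize(cv2.cvtColor(p['image'],cv2.COLOR_RGB2BGR),None,fx=1.5,fy=1.5,interpolation=cv2.INTER_CUBIC))
for l in ['carousel','carousel_handle']:
    for o in eyes.outline_of(p,l)[:2]: print(l,o['score'],o['position'],o['region'].sum())
E
```

```text
time_s: 6.5
tool_pos: [480.5, -271.6, 404.8]
ee_rot: [[0.0, 0.429, 0.903], [0.0, 0.903, -0.429], [-1.0, 0.0, 0.0]]
ft_force: [0.2, 0.6, -0.3]
opening: 91.6
[ 0.43250972  0.29328983  0.04022576  1.81335635 -0.01389472  1.03521843
  1.60567409]
carousel 0.71 [250.6, 135.1] 14472
carousel 0.32 [503.4, 115.9] 539
```

View pics/w3b.png

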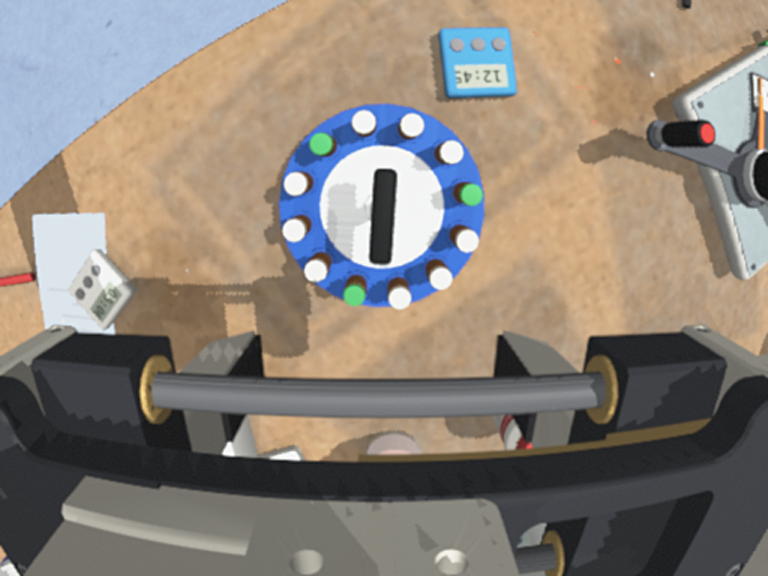

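```bash
cat > car.py <<'E'
from h import *
def car(p,s,z0=0):
    im=p['image'].astype(int)
    R,G,B=im[...,0],im[...,1],im[...,2]
    c0=proj(p,(445,-256,101),s).round().astype(int) if z0==0 else None
    m=(im.max(2)<60).astype(np.uint8);mm=np.zeros_like(m);cv2.circle(mm,tuple(int(v) for v in c0),45,1,-1);m&=mm
    n,l,st,_=cv2.connectedComponentsWithStats(m);i=1+np.argmax(st[1:,4]);print('bar px',st[i])
    ct=max(cv2.findContours((l==i).astype(np.uint8),0,1)[0],key=len)[:,0,:]
    P=np.array([at(p,u,101+z0,s)[:2] for u in ct]).astype(np.float32)
    r=cv2.minAreaRect(P);b=cv2.boxPoints(r);e=[b[1]-b[0],b[2]-b[1]];e=max(e,key=np.linalg.norm)
    print('bar',r,np.degrees(np.arctan2(e[1],e[0]))%180)
    bl=((B-R>70)&(B>90)).astype(np.uint8);n,l,st,_=cv2.connectedComponentsWithStats(bl);
    mm=np.zeros_like(m);cv2.circle(mm,tuple(int(v) for v in c0),100,1,-1);bl&=mm
    n,l,st,_=cv2.connectedComponentsWithStats(bl);i=1+np.argmax(st[1:,4])
    pts=np.argwhere(l==i)[:,::-1]
    h=cv2.convexHull(pts.astype(np.int32))[:,0,:]
    P=np.array([at(p,u,24+z0,s)[:2] for u in h]);A=np.c_[2*P,np.ones(len(P))]
    x=np.linalg.lstsq(A,(P**2).sum(1),rcond=None)[0];print('disc',x[:2],np.sqrt(x[2]+x[:2]@x[:2]), len(P))
E
python3 - <<'E'
from car import *
import pickle
s,p=pickle.load(open('w3.pkl','rb')); car(p,s)
E
```

```text
bar px [247 113  17  62 833]
bar ((443.1977233886719, -252.80284118652344), (13.023883819580078, 59.37902069091797), 61.02119064331055) 151.02116
disc [ 443.72223309 -252.88265288] 83.46057472077686 49
```

```bash
python3 -m inch '[[[0,0.001,-0.0415,0.063,0,0,1],[0,0.001,-0.0415,0.063,0,0,1],[0.06,0.001,-0.0415,0.063,0,0,1],[0.11,0.001,-0.0415,0.063,0,0,1],[0.14,0.001,-0.0415,0.063,0,0,1],[0.155,0.001,-0.0415,0.063,0,0,1],[0.155,0.001,-0.0415,0.063,0,0,1],[0.155,0.001,-0.0415,0.063,0,0,1]]]'; python3 - <<'E'
from h import *
s,p=shot('wrist','w4'); print(s['tool_pos'],s['joint_pos'])
_,q=shot('side','s4')
E
python3 -c "
import cv2
a=cv2.imread('pics/s4.png');b=cv2.imread('pics/w4.png')
cv2.imwrite('pics/s4c.png',cv2.hconcat([cv2.resize(a[150:330,110:350],(400,300)),cv2.resize(b,(400,300))]))"
```

```text
time_s: 7.65
tool_pos: [443.8, -254.6, 250.9]
ee_rot: [[0.002, 0.487, 0.873], [-0.001, 0.873, -0.487], [-1.0, 0.0, 0.002]]
ft_force: [0.4, 0.4, 0.5]
opening: 91.6
[ 443.83122149 -254.60925574  250.9373291 ] [ 0.43466515  0.44115746  0.04063866  2.02537011 -0.02786276  0.67319426
  1.55523875]
```

View pics/s4c.png

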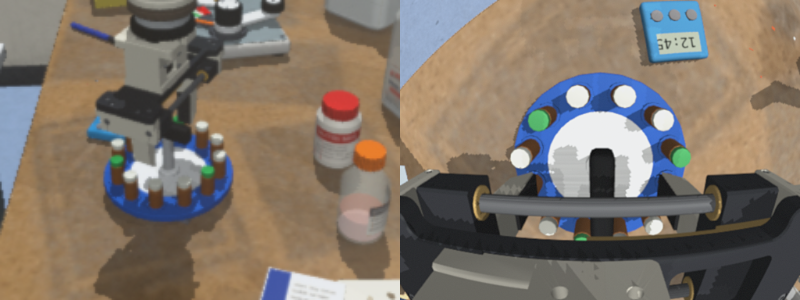

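```bash
python3 -m inch '[[[0,0,0,0,0,0,0],[0,0,0,0,0,0,0],[0,0,0,0,0,0,0],[0,0,0,0,0,0,0],[0,0,0,0,0,0,0],[0,0,0,0,0,0,0]]]';python3 - <<'E'
from h import *
s,p=shot('wrist','w5'); print(s['tool_pos'],s['ee_rot'],s['opening'],s['ft_force'],s['wrist_torque'])
E
```

```text
time_s: 8.5
tool_pos: [443.0, -254.1, 249.6]
ee_rot: [[-0.0, 0.487, 0.873], [0.0, 0.873, -0.487], [-1.0, 0.0, -0.0]]
ft_force: [0.0, 0.8, 0.0]
opening: 36.2
[ 442.96952584 -254.14593546  249.63539447] [[-1.42780348e-04  4.87100366e-01  8.73345987e-01]
 [ 8.33320285e-05  8.73345999e-01 -4.87100359e-01]
 [-9.99999986e-01  3.22933367e-06 -1.65287708e-04]] 36.21356519560602 [0.00525871 0.83338999 0.02679541] [-0.0127488  -0.01142325 -0.00929568]
```

```bash
python3 -m inch '[[[0,0,0,0,0,0,0],[0,0,0,0,0,0,0],[0,0,0,0,0,0,0],[0,0,0,0,0,0,0]]]';python3 - <<'E'
from h import *
s,p=shot('wrist','w6'); print(s['tool_pos'],s['opening'],s['ft_force'],s['wrist_torque'])
cv2.imwrite('pics/w6b.png',cv2.resize(cv2.cvtColor(p['image'],cv2.COLOR_RGB2BGR),None,fx=1.5,fy=1.5))
E
```

```text
time_s: 9.05
tool_pos: [443.2, -253.9, 249.7]
ee_rot: [[0.0, 0.487, 0.874], [0.0, 0.874, -0.487], [-1.0, 0.0, 0.0]]
ft_force: [0.8, 1.7, -0.9]
opening: 16.0
[ 443.17337301 -253.88467147  249.70510133] 15.98190770351383 [ 0.77100122  1.70228899 -0.88532593] [ 0.14213185 -0.16811009 -0.00939012]
```

View pics/w6b.png

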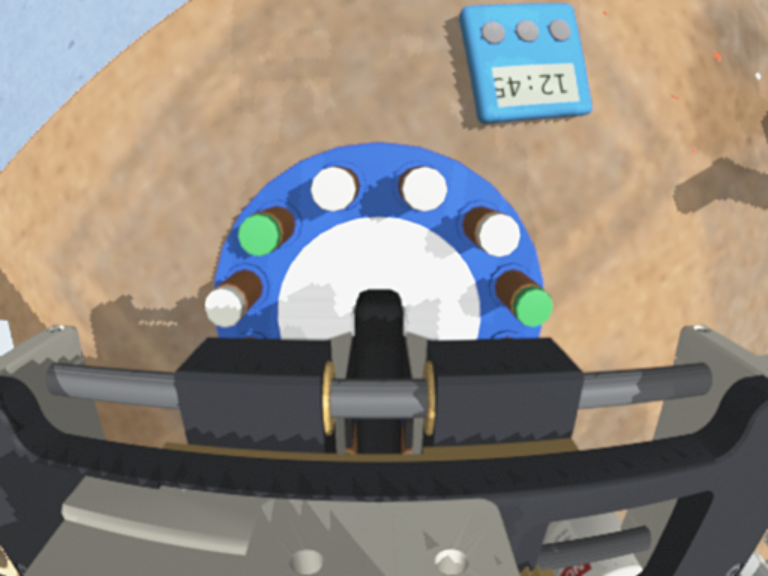

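```bash
python3 -m inch '[[[-0.02,0,0,0,0,0,0],[-0.05,0,0,0,0,0,0],[-0.09,0,0,0,0,0,0],[-0.13,0,0,0,0,0,0],[-0.15,0,0,0,0,0,0],[-0.15,0,0,0,0,0,0],[-0.15,0,0,0,0,0,0]]]';python3 - <<'E'
from h import *
s,p=shot('wrist','w7'); print(s['tool_pos'],s['opening'],s['ft_force'],s['wrist_torque'],s['ee_rot'])
im=p['image'];cv2.imwrite('pics/w7b.png',cv2.resize(cv2.cvtColor(im,cv2.COLOR_RGB2BGR),None,fx=1.5,fy=1.5))
im=im.astype(int);R,B=im[...,0],im[...,2]
bl=((B-R>70)&(B>90)).astype(np.uint8)
n,l,st,_=cv2.connectedComponentsWithStats(bl);i=1+np.argmax(st[1:,4]);print(st[i])
pts=np.argwhere(l==i)[:,::-1];h=cv2.convexHull(pts.astype(np.int32))[:,0,:]
h=h[h[:,1]<210]
z=s['tool_pos'][2]-249.7+24
P=np.array([at(p,u,z,s)[:2] for u in h]);A=np.c_[2*P,np.ones(len(P))]
x=np.linalg.lstsq(A,(P**2).sum(1),rcond=None)[0];print('disc',x[:2],np.sqrt(x[2]+x[:2]@x[:2]),len(P))
d=np.array([*(x[:2]-s['tool_pos'][:2]),0]);print('tool y,z offset',d@s['ee_rot'])
E
```

```text
time_s: 9.98
tool_pos: [442.1, -254.1, 398.2]
ee_rot: [[-0.003, 0.488, 0.873], [0.001, 0.873, -0.487], [-1.0, -0.0, -0.003]]
ft_force: [-0.3, 1.4, -4.4]
opening: 15.8
[ 442.14791    -254.05330438  398.15976323] 15.836035538976532 [-0.3138375   1.36340738 -4.43737117] [-0.00797052  0.02790967 -0.05117865] [[-2.63057741e-03  4.87501024e-01  8.73118452e-01]
 [ 1.08170539e-03  8.73122350e-01 -4.87499941e-01]
 [-9.99995955e-01 -3.37949401e-04 -2.82414841e-03]]
[ 143   95  219  131 9289]
disc [ 440.34889156 -254.78988733] 83.10852036150825 37
tool y,z offset [ 0.00393569 -1.52015037 -1.21167205]
```

View pics/w7b.png

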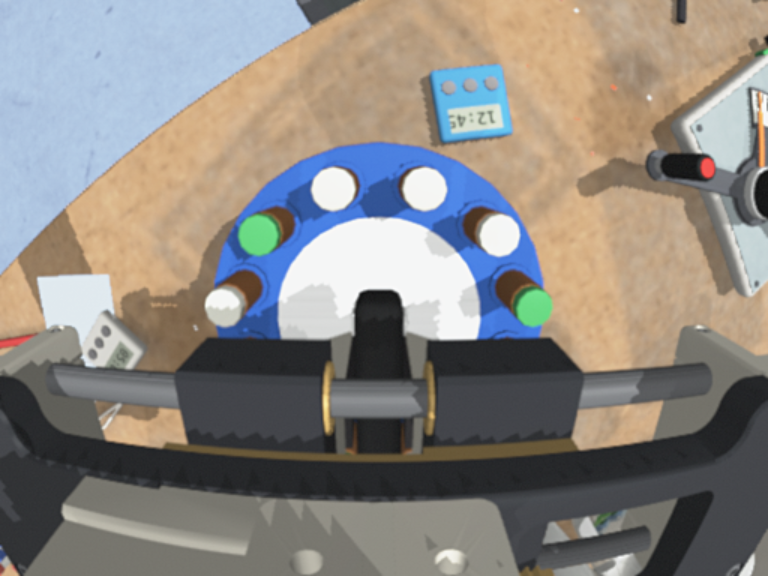

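```bash
python3 -m inch '[[[0,0.04,-0.014,0.08,0,0,0],[0,0.09,-0.03,0.18,0,0,0],[0,0.14,-0.047,0.28,0,0,0],[0,0.19,-0.064,0.38,0,0,0],[0,0.24,-0.081,0.48,0,0,0],[0,0.29,-0.098,0.58,0,0,0],[0,0.34,-0.115,0.68,0,0,0],[0,0.39,-0.132,0.78,0,0,0],[0,0.44,-0.149,0.87,0,0,0],[0,0.475,-0.161,0.91,0,0,0],[0,0.492,-0.166,0.922,0,0,0],[0,0.492,-0.166,0.922,0,0,0],[0,0.492,-0.166,0.922,0,0,0],[0,0.492,-0.166,0.922,0,0,0]]]';python3 - <<'E'
from h import *
s,p=shot('wrist','w8'); print(s['tool_pos'],s['opening'],s['ft_force'],s['wrist_torque'],s['ee_rot'],s['joint_pos'])
_,t=shot('top','t8');_,q=shot('side','s8')
c=lambda a:cv2.cvtColor(a['image'],cv2.COLOR_RGB2BGR)
a=cv2.resize(c(t)[100:250,80:280],(400,300),interpolation=2);b=cv2.resize(c(q)[60:210,150:350],(400,300),interpolation=2)
cv2.imwrite('pics/m8.png',cv2.hconcat([a,b]))
E
```

```text
time_s: 11.78
tool_pos: [538.0, 254.2, 399.7]
ee_rot: [[-0.0, 0.991, 0.137], [-0.001, 0.137, -0.991], [-1.0, -0.0, 0.001]]
ft_force: [0.7, -0.3, -2.4]
opening: 15.8
[537.98362034 254.22400161 399.68611776] 15.824695149065343 [ 0.7295015  -0.30783943 -2.43436908] [-0.0951499   0.05081503 -0.00564779] [[-1.31800498e-04  9.90570862e-01  1.37001277e-01]
 [-1.10949719e-03  1.37001050e-01 -9.90570281e-01]
 [-9.99999376e-01 -2.82560189e-04  1.08097878e-03]] [-0.37400817  0.37902119 -0.1441873   1.70730398  0.06201057  1.0603161
 -0.40101834]
```

View pics/m8.png

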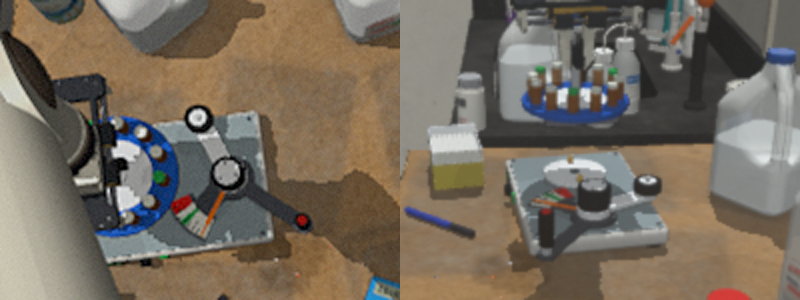

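View pics/w8.png

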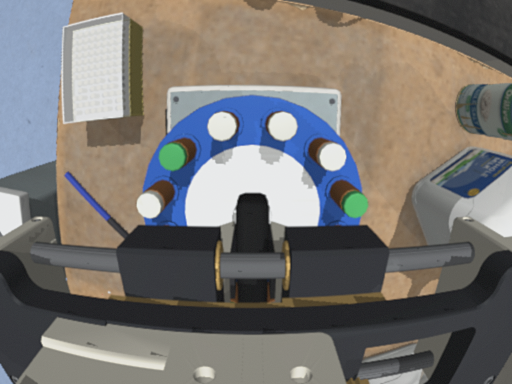

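```bash
python3 -m inch '[[[0.02,0,0,0,0,0,0],[0.05,0,0,0,0,0,0],[0.07,0,0,0,0,0,0],[0.08,0,0,0,0,0,0],[0.08,0,0,0,0,0,0],[0.08,0,0,0,0,0,0],[0.08,0,0,0,0,0,0]]]';python3 - <<'E'
from h import *
s,q=shot('side','s9'); print(s['tool_pos'],s['ft_force'],s['ee_rot'])
d=np.array([537.2-s['tool_pos'][0],257.0-s['tool_pos'][1],0]);print(d@s['ee_rot'])
c=lambda a:cv2.cvtColor(a['image'],cv2.COLOR_RGB2BGR)
cv2.imwrite('pics/m9.png',cv2.resize(c(q)[90:190,170:310],None,fx=5,fy=5,interpolation=2))
E
```

```text
time_s: 12.8
tool_pos: [538.1, 256.6, 320.8]
ee_rot: [[0.002, 0.99, 0.14], [0.001, 0.14, -0.99], [-1.0, 0.002, -0.001]]
ft_force: [-0.4, 0.7, -4.2]
opening: 15.8
[538.06661185 256.57612699 320.78293703] [-0.35913892  0.71182908 -4.17906138] [[ 1.65315877e-03  9.90216697e-01  1.39528347e-01]
 [ 8.56461892e-04  1.39527085e-01 -9.90217885e-01]
 [-9.99998267e-01  1.75648809e-03 -6.17422442e-04]]
[-0.00106962 -0.79899176 -0.54064355]
```

View pics/m9.png

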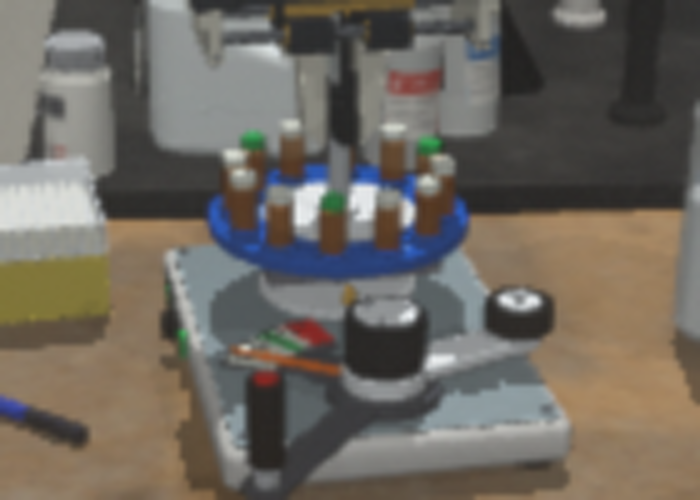

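```bash
python3 -m inch '[[[0,-0.0007,-0.0005,0,0,0,0],[0.006,-0.0007,-0.0005,0,0,0,0],[0.01,-0.0007,-0.0005,0,0,0,0],[0.014,-0.0007,-0.0005,0,0,0,0],[0.016,-0.0007,-0.0005,0,0,0,0],[0.018,-0.0007,-0.0005,0,0,0,0],[0.018,-0.0007,-0.0005,0,0,0,0]]]';python3 - <<'E'
from h import *
s=telemetry.sense(); print(s['tool_pos'],s['ft_force'],s['wrist_torque'],s['ee_rot'])
E
```

```text
time_s: 13.72
tool_pos: [537.1, 257.1, 301.8]
ee_rot: [[0.001, 0.99, 0.14], [0.001, 0.14, -0.99], [-1.0, 0.001, -0.001]]
ft_force: [0.9, 1.8, -4.2]
opening: 15.7
[537.05881334 257.13883007 301.76446641] [ 0.88719414  1.79117427 -4.20609532] [ 0.29468612 -0.25947624  0.02982067] [[ 6.23283539e-04  9.90181952e-01  1.39783096e-01]
 [ 7.38999732e-04  1.39782629e-01 -9.90181938e-01]
 [-9.99999533e-01  7.20463773e-04 -6.44619985e-04]]
```

```bash
python3 -m inch '[[[0.002,0,0,0,0,0,0],[0.004,0,0,0,0,0,0],[0.005,0,0,0,0,0,0],[0.006,0,0,0,0,0,0],[0.0065,0,0,0,0,0,0],[0.0065,0,0,0,0,0,0]]]';python3 - <<'E'
from h import *
s=telemetry.sense(); print(s['tool_pos'],s['ft_force'],s['wrist_torque'],s['ee_rot'])
E
```

```text
time_s: 14.48
tool_pos: [537.1, 257.4, 295.9]
ee_rot: [[0.001, 0.99, 0.14], [0.001, 0.14, -0.99], [-1.0, 0.001, -0.001]]
ft_force: [0.9, 2.8, 2.4]
opening: 15.8
[537.07175742 257.37474198 295.85581838] [0.89731894 2.80898863 2.4148614 ] [ 0.8103179  -0.08917176  0.03113697] [[ 1.05228387e-03  9.90152202e-01  1.39991104e-01]
 [ 1.09267274e-03  1.39989960e-01 -9.90152320e-01]
 [-9.99998849e-01  1.19488578e-03 -9.34603146e-04]]
```

```bash
python3 -m inch '[[[0.001,0,0,0,0,0,0],[0.001,0,0,0,0,0,0],[0,0,0,0,0,0,0.3],[0,0,0,0,0,0,0.5],[0,0,0,0,0,0,0.8],[0,0,0,0,0,0,1],[0,0,0,0,0,0,1],[0,0,0,0,0,0,1],[-0.03,0,0,0,0,0,1],[-0.08,0,0,0,0,0,1],[-0.12,0,0,0,0,0,1],[-0.12,0,0,0,0,0,1]]]';python3 - <<'E'
from h import *
s,p=shot('wrist','w10'); s2,q=shot('side','s10');print(s['tool_pos'],s['ft_force'],s['ee_rot'])
c=lambda a:cv2.cvtColor(a['image'],cv2.COLOR_RGB2BGR)
b=cv2.resize(c(p)[:300],(400,300));
cv2.imwrite('pics/m10.png',cv2.hconcat([cv2.resize(c(q)[90:190,170:310],(400,300),interpolation=2),b]))
E
```

```text
time_s: 15.98
tool_pos: [538.0, 257.4, 419.4]
ee_rot: [[0.007, 0.99, 0.14], [0.004, 0.139, -0.99], [-1.0, 0.007, -0.002]]
ft_force: [0.0, 0.6, -0.6]
opening: 91.6
[537.98620306 257.43992388 419.44115491] [ 0.02316533  0.58386137 -0.57456719] [[ 0.00702528  0.99019416  0.13952119]
 [ 0.00351435  0.13949932 -0.99021593]
 [-0.99996915  0.00744687 -0.00249986]]
```

View pics/m10.png

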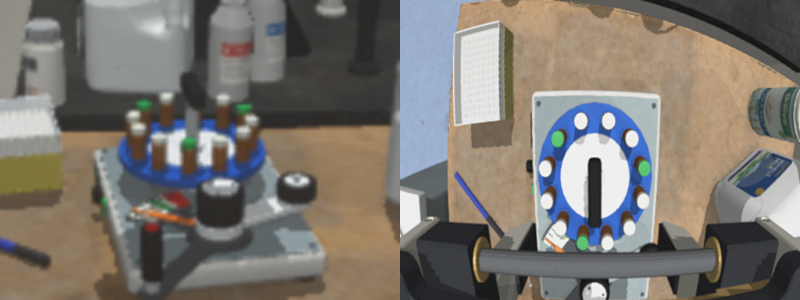

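```bash
python3 -m inch '[[[0,-0.091,0.247,0.716,0,0,1],[0,-0.091,0.247,0.716,0,0,1],[0,-0.091,0.247,0.716,0,0,1],[0,-0.091,0.247,0.716,0,0,1],[0,-0.091,0.247,0.716,0,0,1],[0,-0.091,0.247,0.716,0,0,1],[0,-0.091,0.247,0.716,0,0,1],[0,-0.091,0.247,0.716,0,0,1]]]';python3 - <<'E'
from h import *
import pickle
s,p=shot('wrist','w11');pickle.dump((s,p),open('w11.pkl','wb'));print(s['tool_pos'],s['joint_pos'])
c=lambda a:cv2.cvtColor(a['image'],cv2.COLOR_RGB2BGR)
cv2.imwrite('pics/w11b.png',cv2.resize(c(p),None,fx=1.5,fy=1.5,interpolation=2))
E
```

```text
time_s: 17.08
tool_pos: [481.6, 1.3, 414.8]
ee_rot: [[-0.001, 0.841, -0.542], [0.0, -0.542, -0.841], [-1.0, -0.001, 0.0]]
ft_force: [0.2, 0.8, -0.5]
opening: 91.9
[481.56740202   1.31639529 414.84562853] [-0.13201183  0.15614089  0.08141653  1.96417786 -0.01529295  1.02240198
 -0.6160951 ]
```

View pics/w11b.png

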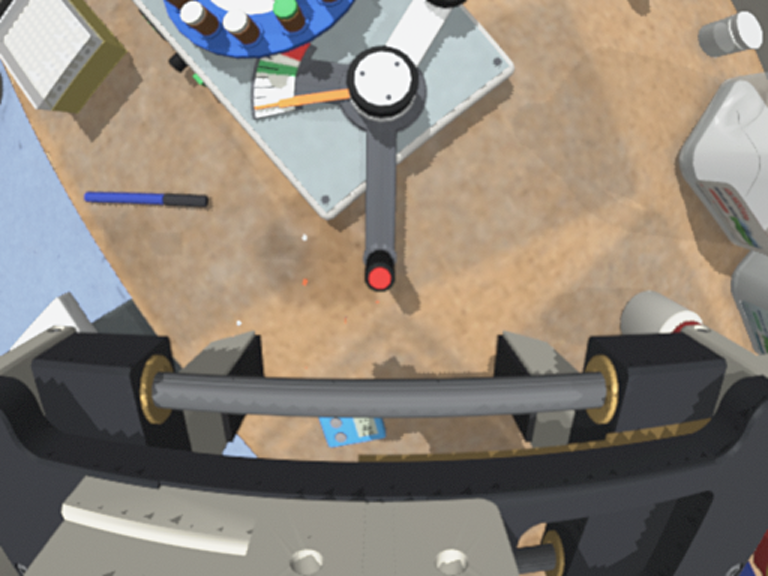

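```bash
python3 - <<'E'
from h import *
import pickle
s,p=pickle.load(open('w11.pkl','rb'))
k=at(p,np.array((379,278))/1.5-.17,106,s);v=at(p,np.array((382,84))/1.5-.17,90,s)
d=k-v;print(k,v,np.hypot(d[0],d[1]),np.degrees(np.arctan2(d[1],d[0])))
print((k-s['tool_pos'])@s['ee_rot'])
E
```

```text
[ 4.80514842e+02 -2.28330070e-01  1.06000000e+02] [552.59412943 108.18991771  90.        ] 130.19193583724496 -123.61699949121866
[3.08845595e+02 1.66972364e-01 1.86730271e+00]
```

```bash
python3 -m inch '[[[0.06,0,0.0015,0,0,0,1],[0.11,0,0.0015,0,0,0,1],[0.15,0,0.0015,0,0,0,0.7],[0.168,0,0.0015,0,0,0,0.5],[0.168,0,0.0015,0,0,0,0.4],[0.168,0,0.0015,0,0,0,0.4],[0.168,0,0.0015,0,0,0,0.4]]]';python3 - <<'E'
from h import *
s,p=shot('wrist','w12');print(s['tool_pos'],s['ft_force'])
c=lambda a:cv2.cvtColor(a['image'],cv2.COLOR_RGB2BGR)
cv2.imwrite('pics/w12b.png',cv2.resize(c(p),None,fx=1.5,fy=1.5,interpolation=2))
E
```

```text
time_s: 18.0
tool_pos: [481.1, -1.6, 248.4]
ee_rot: [[0.002, 0.839, -0.544], [0.0, -0.544, -0.839], [-1.0, 0.002, -0.001]]
ft_force: [-0.4, 1.3, -0.3]
opening: 46.5
[481.12657458  -1.55620788 248.35053917] [-0.36534709  1.28393164 -0.32756372]
```

View pics/w12b.png

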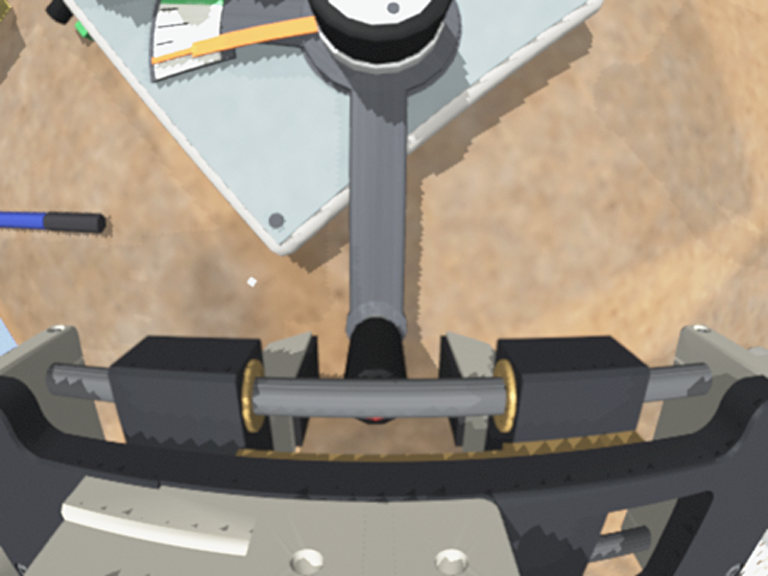

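```bash
python3 -m inch '[[[0,0,0,0,0,0,0],[0,0,0,0,0,0,0],[0,0,0,0,0,0,0],[0,0,0,0,0,0,0],[0,0,0,0,0,0,0],[0,0,0,0,0,0,0]]]';python3 - <<'E'
from h import *
s=telemetry.sense();print(s['tool_pos'],s['ft_force'],s['wrist_torque'])
# arc in tool frame: pivot at tool z=-135 from knob (approx), y=0
a=np.array([.555,1.115])*1000-0
E_=s['ee_rot'];piv=np.array([555,111.5,s['tool_pos'][2]]);print('pivot in tool',(piv-s['tool_pos'])@E_)
for t in [.1,.2,.3,.4,.5,.6,.7,.8,.84]:
    print(t,'dy',round(135*np.sin(t),1),'dz',round(135*(np.cos(t)-1),1),'rx',-t)
E
```

```text
time_s: 18.8
tool_pos: [480.5, -1.7, 247.5]
ee_rot: [[0.0, 0.839, -0.545], [0.0, -0.545, -0.839], [-1.0, -0.0, -0.0]]
ft_force: [-1.8, 0.4, 5.8]
opening: 21.4
[480.47026802  -1.72066101 247.53530702] [-1.80573367  0.41124385  5.79690396] [0.03190595 0.50544891 0.00084266]
pivot in tool [ 2.02328332e-02  8.37513974e-01 -1.35546661e+02]
0.1 dy 13.5 dz -0.7 rx -0.1
0.2 dy 26.8 dz -2.7 rx -0.2
0.3 dy 39.9 dz -6.0 rx -0.3
0.4 dy 52.6 dz -10.7 rx -0.4
0.5 dy 64.7 dz -16.5 rx -0.5
0.6 dy 76.2 dz -23.6 rx -0.6
0.7 dy 87.0 dz -31.7 rx -0.7
0.8 dy 96.8 dz -40.9 rx -0.8
0.84 dy 100.5 dz -44.9 rx -0.84
```

```bash
python3 -m inch '[[[0,0.0067,-0.0002,-0.05,0,0,0],[0,0.0135,-0.0007,-0.1,0,0,0],[0,0.0202,-0.0015,-0.15,0,0,0],[0,0.0268,-0.0027,-0.2,0,0,0],[0,0.0334,-0.0042,-0.25,0,0,0],[0,0.0399,-0.006,-0.3,0,0,0],[0,0.0463,-0.0082,-0.35,0,0,0],[0,0.0526,-0.0107,-0.4,0,0,0],[0,0.0587,-0.0134,-0.45,0,0,0],[0,0.0587,-0.0134,-0.45,0,0,0],[0,0.0587,-0.0134,-0.45,0,0,0]]]';python3 - <<'E'
from h import *
s,p=shot('wrist','w13');print(s['tool_pos'],s['ft_force'],s['joint_pos'])
c=lambda a:cv2.cvtColor(a['image'],cv2.COLOR_RGB2BGR)
cv2.imwrite('pics/w13b.png',cv2.resize(c(p),None,fx=1.5,fy=1.5,interpolation=2))
E
```

```text
time_s: 20.18
tool_pos: [537.0, -23.1, 247.6]
ee_rot: [[-0.0, 0.992, -0.127], [-0.0, -0.127, -0.992], [-1.0, -0.0, 0.0]]
ft_force: [-1.7, -0.9, 5.0]
opening: 21.6
[537.00838572 -23.07349966 247.55160537] [-1.71383095 -0.85135847  5.00377768] [ 0.01875756  0.48335352 -0.03198013  1.96119593  0.02373461  0.69745173
 -0.15475074]
```

View pics/w13b.png

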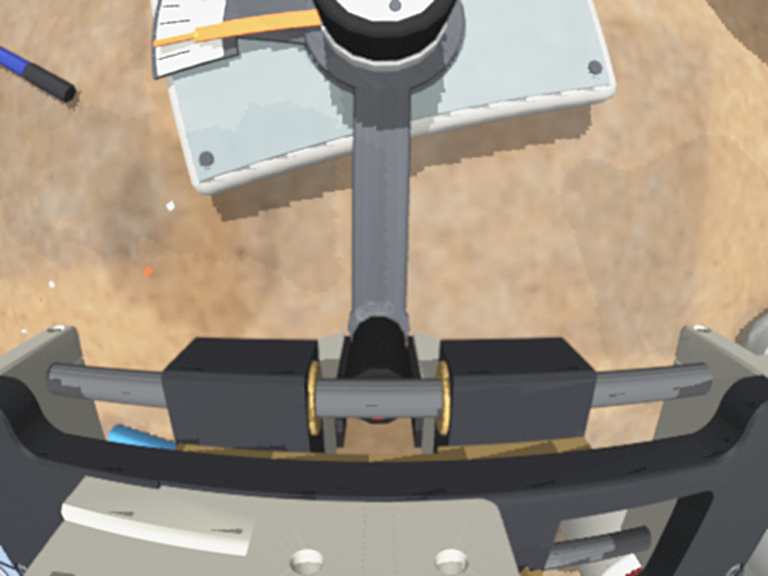

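```bash
python3 -m inch '[[[0,0.0067,-0.0002,-0.05,0,0,0],[0,0.0135,-0.0007,-0.1,0,0,0],[0,0.0202,-0.0015,-0.15,0,0,0],[0,0.0268,-0.0027,-0.2,0,0,0],[0,0.0268,-0.0027,-0.2,0,0,0],[0,0.0268,-0.0027,-0.2,0,0,0]]]';python3 - <<'E'
from h import *
s,p=shot('wrist','w14');_,t=shot('top','t14');_,q=shot('side','s14');print(s['tool_pos'],s['ft_force'])
c=lambda a:cv2.cvtColor(a['image'],cv2.COLOR_RGB2BGR)
r=lambda a:cv2.resize(a,(400,300),interpolation=2)
cv2.imwrite('pics/m14.png',cv2.vconcat([cv2.hconcat([r(c(t)[140:245,110:250]),r(c(q)[105:210,180:320])]),cv2.hconcat([r(c(p)),r(c(p)[0:90,60:180])])]))
E
```

```text
time_s: 20.98
tool_pos: [563.9, -24.1, 247.6]
ee_rot: [[-0.0, 0.997, 0.072], [-0.001, 0.072, -0.997], [-1.0, -0.0, 0.001]]
ft_force: [-1.6, -1.5, 6.0]
opening: 22.0
[563.90865674 -24.13985486 247.57988122] [-1.63440096 -1.49086711  5.95427868]
```

View pics/m14.png

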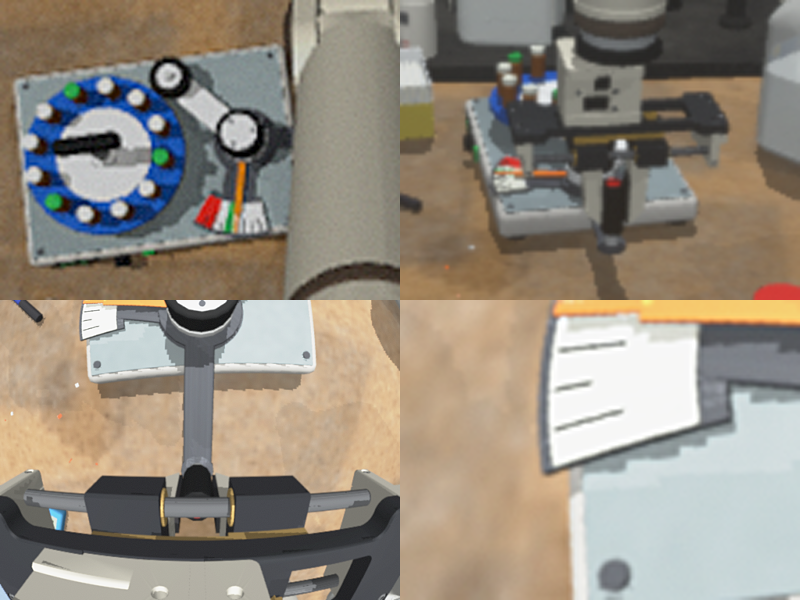

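```bash
python3 - <<'E'
import cv2
a=cv2.imread('pics/t14.png')[170:228,172:218]
cv2.imwrite('pics/t14z.png',cv2.resize(a,None,fx=10,fy=10,interpolation=cv2.INTER_CUBIC))
E
```

```text
(no output)
```

View pics/t14z.png

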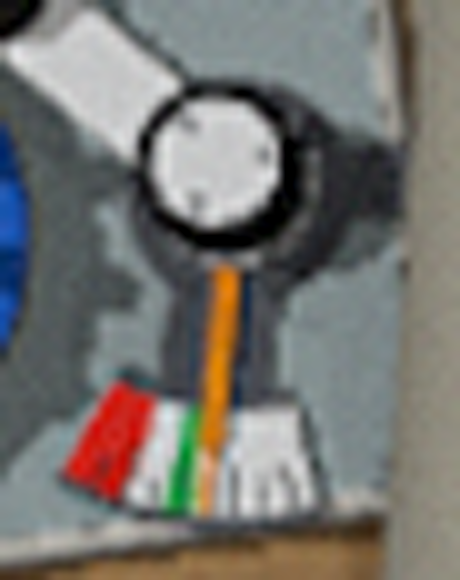

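```bash
python3 -m inch '[[[0,0.0067,-0.0002,-0.05,0,0,0],[0,0.0128,-0.0006,-0.095,0,0,0],[0,0.0128,-0.0006,-0.095,0,0,0],[0,0.0128,-0.0006,-0.095,0,0,0],[0,0.0128,-0.0006,-0.095,0,0,0]]]';python3 - <<'E'
from h import *
s,t=shot('top','t15');_,q=shot('side','s15');print(s['tool_pos'],s['ft_force'],s['opening'])
c=lambda a:cv2.cvtColor(a['image'],cv2.COLOR_RGB2BGR)
r=lambda a:cv2.resize(a,(400,500),interpolation=2)
cv2.imwrite('pics/m15.png',cv2.hconcat([r(c(t)[170:228,172:218]),r(c(q)[155:185,205:235])]))
E
```

```text
time_s: 21.75
tool_pos: [576.4, -22.8, 247.6]
ee_rot: [[-0.001, 0.986, 0.167], [-0.001, 0.167, -0.986], [-1.0, -0.001, 0.001]]
ft_force: [-2.6, -2.8, 6.8]
opening: 21.6
[576.36800708 -22.78738568 247.55130338] [-2.55843807 -2.82646749  6.84282333] 21.569053626187674
```

View pics/m15.png

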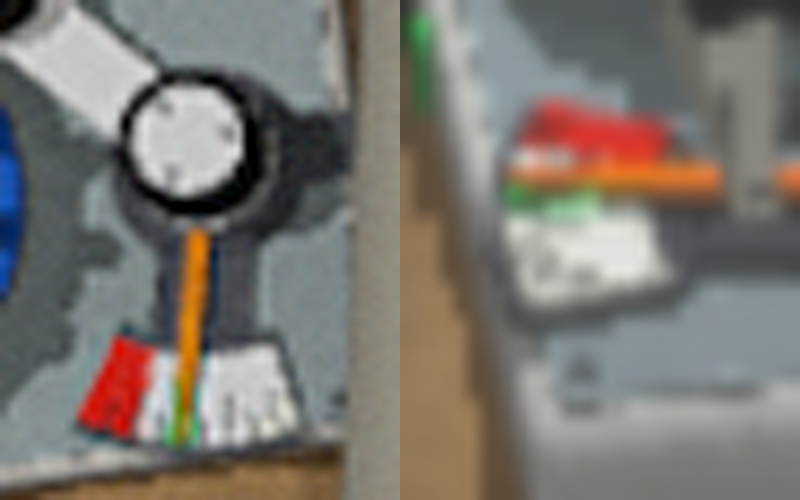

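```bash
python3 -m inch '[[[0,0,0,0,0,0,0.3],[0,0,0,0,0,0,0.5],[0,0,0,0,0,0,0.6],[0,0,0,0,0,0,0.6],[0,0,0,0,0,0,0.6],[-0.04,0,0,0,0,0,0.6],[-0.1,0,0,0,0,0,0.6],[-0.16,0,0,0,0,0,0.6],[-0.16,0,0,0,0,0,0.6],[-0.16,0,0,0,0,0,0.6]]]';python3 - <<'E'
from h import *
s,p=shot('wrist','w16');_,t=shot('top','t16');_,q=shot('side','s16');print(s['tool_pos'],s['ft_force'],s['opening'])
c=lambda a:cv2.cvtColor(a['image'],cv2.COLOR_RGB2BGR)
r=lambda a,w=400:cv2.resize(a,(w,300),interpolation=2)
cv2.imwrite('pics/m16.png',cv2.vconcat([cv2.hconcat([r(c(t)[170:228,172:218]),r(c(q)[105:210,180:320])]),cv2.hconcat([r(c(p)),r(c(p)[0:90,140:260])])]))
E
```

```text
time_s: 23.1
tool_pos: [576.3, -21.7, 407.1]
ee_rot: [[-0.0, 0.986, 0.168], [-0.0, 0.168, -0.986], [-1.0, -0.0, 0.0]]
ft_force: [-0.7, -0.2, -1.4]
opening: 55.1
[576.31172027 -21.65503207 407.05685282] [-0.67382694 -0.15810521 -1.36349154] 55.0962165540192
```

View pics/m16.png

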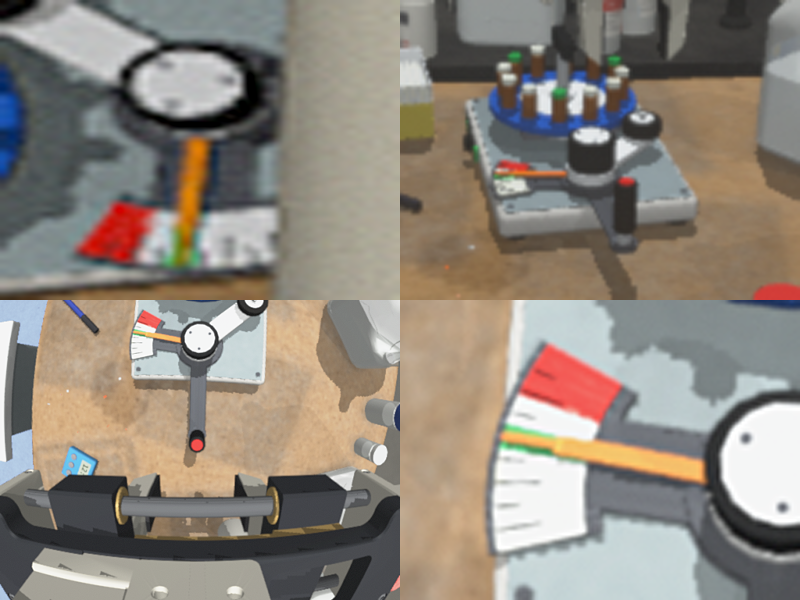

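```bash
python3 - <<'E'
import cv2
a=cv2.imread('pics/w16.png')[8:50,165:235]
cv2.imwrite('pics/w16z.png',cv2.resize(a,None,fx=11,fy=11,interpolation=cv2.INTER_CUBIC))
E
```

```text
(no output)
```

View pics/w16z.png

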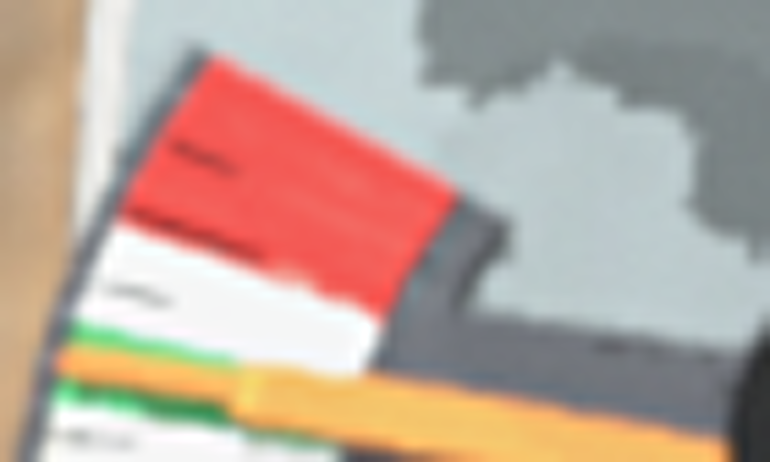

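```bash
python3 -m inch '[[[-0.02,0.01,-0.24,0,0,0,0.6],[-0.02,0.01,-0.24,0,0,0,0.6],[-0.02,0.01,-0.24,0,0,0,0.6],[-0.02,0.01,-0.24,0,0,0,0.6],[-0.02,0.01,-0.24,0,0,0,0.6],[-0.02,0.01,-0.24,0,0,0,0.6],[-0.02,0.01,-0.24,0,0,0,0.6]]]';python3 - <<'E'
from h import *
s,p=shot('wrist','w17');_,q=shot('side','s17');_,t=shot('top','t17');print(s['tool_pos'])
c=lambda a:cv2.cvtColor(a['image'],cv2.COLOR_RGB2BGR)
r=lambda a:cv2.resize(a,(400,300),interpolation=2)
cv2.imwrite('pics/m17.png',cv2.vconcat([cv2.hconcat([r(c(p)),r(c(q)[105:210,180:320])]),cv2.hconcat([r(c(t)),r(c(q))])]))
im=p['image'].astype(int);R,B=im[...,0],im[...,2]
bl=((B-R>70)&(B>90)).astype(np.uint8);n,l,st,_=cv2.connectedComponentsWithStats(bl);i=1+np.argmax(st[1:,4])
h=cv2.convexHull(np.argwhere(l==i)[:,::-1].astype(np.int32))[:,0,:];h=h[h[:,1]<205]
for z in (70,76,82):
    P=np.array([at(p,u,z,s)[:2] for u in h]);A=np.c_[2*P,np.ones(len(P))]
    x=np.linalg.lstsq(A,(P**2).sum(1),rcond=None)[0];print('disc',z,x[:2],np.sqrt(x[2]+x[:2]@x[:2]),len(P))
E
```

```text
time_s: 24.12
tool_pos: [546.6, 214.6, 426.3]
ee_rot: [[-0.001, 0.986, 0.165], [-0.001, 0.165, -0.986], [-1.0, -0.002, 0.001]]
ft_force: [0.2, -0.4, -0.5]
opening: 55.1
[546.58969135 214.62055644 426.26936206]
disc 70 [535.44601726 256.91806723] 83.59668333649128 46
disc 76 [535.4156412  257.39885398] 82.09786840762425 46
disc 82 [535.38526514 257.87964073] 80.59905347875309 46
```

View pics/m17.png

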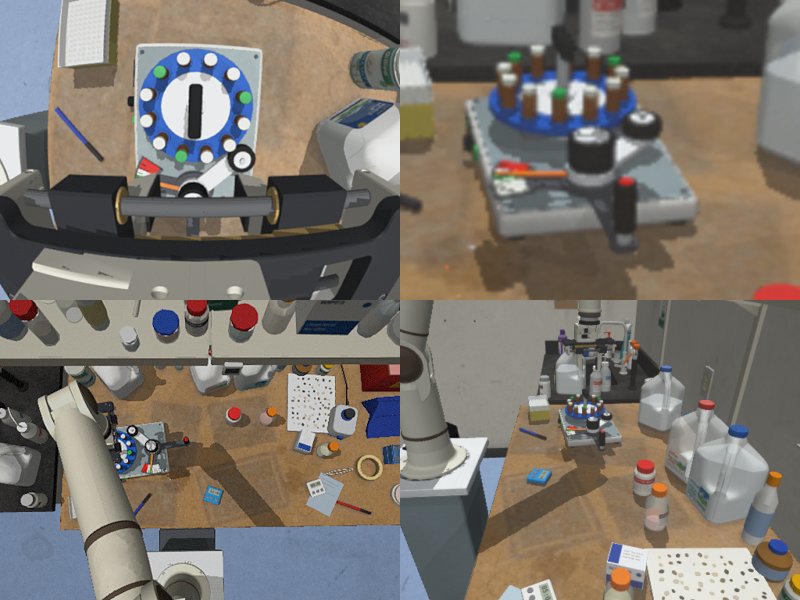

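```bash
python3 -c "
from workcell import ctrl
print(ctrl.hand_in())"
```

```text
the job is handed in; nothing more can be done
None
```

The carousel is on the hub over both pegs, and the tensioner is set with its pointer in the green. I handed the job in at about 24 s of the 61 s allowed.

- **Seating:** I gripped the carousel by its T-handle and carried it over the lever. It slid down over the pegs and stopped at the expected height (gripper at 295.9 mm, 295.7 mm expected). In the last wrist picture the disc's size matches a fully seated disc. Its centre reads (535.4, 257), against about (537, 257.6) for the hub, which is within the roughly 2 mm camera error. It looks level in the side view.
- **Tensioner:** I turned the lever about 0.75 rad by its knob, in three steps. The lever did not start at zero, because the pointer had already moved at 0.45 rad. I therefore set the last step from the pictures of the scale, not from the nominal angle.
- **Final reading:** After letting go and lifting clear, the wrist and top pictures show the pointer about mid-green, roughly 20 degrees. It never reached the red in any picture, and the wheel is against the rim.
- **Surroundings:** The jar, bottle and timer look unmoved in the last top and side pictures. The arm ended clear of everything, with wrist forces of only a few newtons throughout.
- **Disagreement:** My early estimates of the pivot and knob positions differed by up to about 11 mm and 6 mm between cameras. I re-measured the knob from directly above before gripping it.

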